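Clip a driver module onto an instrument rail and power it up

ROBOT

A 6-joint arm with a two-finger parallel gripper is mounted at the origin on the work surface. World frame = base frame: x ahead of the robot, y to its left, z up, the work surface at z = 0. Lengths are in mm, angles in rad, forces in N, time in s.
With the tool pointing down it reaches from about 400 to 825 mm from the base axis. Payload 7 kg.
Tool frame: the origin (TCP) lies midway between the tips of the shut fingers; the grasp point (between the pads) lies 19 mm behind it; z points along the fingers, y is the direction in which the jaws open and shut (so a half turn about z gives the same grasp; the last joint's range is limited). The gripper opens to 85 mm and grips with 20 to 120 N. Pads are 22 mm wide; open, the fingers measure 114 mm over their backs; the gripper's body (76 mm by 85 mm) begins 54 mm behind the grasp point. The pads swing forward as they close: fully open they stand 13 mm farther back than shut.
Start: joints at [-0.955, 0.359, 0.012, 0, -1.224, -0.288], TCP at [217.297, -639.044, 231.302] pointing down, gripper open.
Joint ranges: [-3.07, 3.07], [-1.43, 2.12], [-1.02, 1.25], [-3.03, 1.67], [-3.05, -0], [-3.03, 3.03]. Speed limits (rad/s): [2.39, 2.39, 3.01, 3.14, 3.14, 3.14].

INTERFACE

Orientations are given as a unit quaternion [w, x, y, z].
In Python, from cell import r gives the robot as it stands. The module is installed in compiled form; this text tells all that it offers.
- The arm moves only by the tool step_arm, never from a script. Its argument "deltas" is a list that holds one entry, the list of rows, each a list of 7 numbers: the shift along the world's x, y, z in mm, then the turn, a rotation vector about the world's x, y, z in rad, then the closure, from 0 (fully open) to 1 (shut). In form: [[[dx, dy, dz, wx, wy, wz, gripper], ...]]. A call has 1 to 5 rows; each row is the pose to reach, as a shift and turn from the pose measured when the call began; what a row does not reach only later rows make up. A row lasts 1/12 s, in which the tool goes at most 41.7 mm and 7.16 degrees, less where a joint would pass 70% of its speed; a pose out of reach is approached as far as the arm can. A call with a gripper value outside its range is refused whole. The fingers move at their own pace and stop on an object; the grip force is fixed at half the most. Time passes only in rows, so rows that repeat a pose let the fingers close. It gives the time, the measured TCP pose, the force and the opening at its end, in the units of the state.
- r.get_state(): the state, without advancing time (a new reading comes with each control period).
- r.read_camera(name): name is "scene" or "top"; returns (picture, depth): 384x512x3 uint8, red, green, blue; 384x512 float32, mm along the optical axis (not along the pixel's ray), 0 where there is no reading.
- r.camera_info(name): a dict with "intrinsics" (3x3 intrinsics, pixels), "dist" ([k1, k2, p1, p2, k3] as OpenCV has them; the pictures are not rectified), "extrinsics" (4x4, takes a point from world to camera coordinates). Camera axes: x right, y up, looking along -z (the intrinsics and any distortion apply to the point x, -y, -z); pixel columns grow to the right and rows downward; lengths in mm; the calibration is good to about 2 mm. A picture is of the moment at which its call begins. camera_info takes no time and is no camera call.
- r.close_job(): hands the job in, once; it reports no verdict.
The state is a dict: "time_s": time; "q": joint angles; "dq": joint speeds; "tau": joint torques, N m; "tcp_pos": TCP position; "orientation": TCP orientation; "wrist_force": force on the tool from outside, world axes, zero at the start; "moment": the same for the moment, N m; "finger_gap": finger opening in mm.
Only numpy, scipy, OpenCV 4.12 (cv2) and the standard library are available. Lean on these libraries where they do the work, as an engineer would, in place of code of your own. Each camera call takes 0.05 s, during which the arm holds its last target.

TASK

Fit the blue module in the free bay of the rail: hook its yellow lip under the rail edge on the yellow-stripe side, then tilt it down until its orange foot clip snaps home under the other edge and it sits flat. Then let go of it and push the red power lever fully over to on (away from the yellow stripe). Leave the other things on the bench where they are.

Things in the scene. Friction and masses are not known exactly. Their poses are not given: they have to be found in the camera images.
- module_center (a point): Centre of the loose blue module, half-way up its 88 mm; it stands upright on the bench. Axes: z up through the top, x from the yellow hook end to the orange clip end. Body: x -31 to 34 mm, y -20 to 20 (40 wide), z -28 to 44, flat sides; grip it across y in the top 35 mm, to stay above the rail's neighbours. About 0.18 kg (0.13 to 0.25).
- module_seat (a point): Middle of the underside of the module's body, 28 mm below module_center, same axes. When the module is home this point lies on the bay point with axes parallel. At +x two fixed legs (x 30 to 34 mm) hang 16 mm below it, as low as the hook; the clip sits between them.
- lip_tip (a point): Tip of the module's rigid yellow lip (full width, 4.5 mm thick), at its mid-thickness: 20 mm to -x of module_seat and 11.75 mm below it. The lip stands on a wall whose inner face is at x = -26 and outer at -31, reaching 16 mm below module_seat; the slot between lip and body underside is 9.5 mm high.
- clip (a joint): The module's orange sprung foot clip: how far it is pushed outward to +x (m), 0 at rest, 0.005 at most. Its nose is 7 mm below module_seat at x = 21.5 mm, with a ramp below it down to 15 mm. Pressed down, the ramp rides over the rail edge, opens 2.5 to 3.5 mm (1.5 N plus 1 N per mm), then springs back under the edge. Pressing the clip end down takes about 5 to 12 N.
- bay (a point): Middle of the rail's free bay, on top of the flange, 40 mm above the bench. z up, y along the rail, x across it from the hook edge (yellow-stripe side, nearest the robot) to the clip edge. Flange: aluminium, x -25 to 25 mm, 5 thick, rounded edges, on a 24 mm wide spine with 23 mm free below. The bay is free 60 mm either way along y; low grey blocks beyond stand 28 mm above the flange.
- deck: The fixed grey base plate that carries rail and lever, 370 (y) x 170 (x) x 12 mm, may be yawed; origin under its middle, same axes as bay, which is at x 0, y +40, z +40 mm from it. A yellow stripe runs along its -x side. The lip passes under the flange only with the clip end raised, about 20 degrees: lower the hook outside the -x edge, slide it to +x under the flange, tilt down.
- power (a joint): Red-knobbed power lever on the deck: 0 = off, leaning to the deck's -x (towards the yellow stripe's side) (starts between 0 and 0.15); 1.0 rad = on, leaning to +x. Stays where it is left; about 1 N at the knob moves it.
- power_tip (a point): Centre of the lever's red ball knob (26 mm diameter), 60 mm from its hinge axis, which is parallel to the rail and passes 182 mm to -y of the bay point, 6 mm below it, at the bay's x = 0; the black housing (70 x 50 mm) reaches about that height. At off the knob is 29 mm to -x of the hinge and 53 mm above it; at on, 29 mm to +x.
- relay: Bystander: grey block without hook or clip, 56 x 42 x 70 mm, origin under its middle. Leave it alone.
- tuberack: Bystander: green tube rack, 70 x 46 x 49 mm, origin under its middle. Leave it alone.
- tubebox: Bystander: white box of tubes with coloured caps, 130 x 130 x 54 mm, origin under its middle. Leave it alone.
- buffer: Bystander: white bottle, 60 diameter x 140 mm, origin under its middle. Leave it alone.
- beaker: Bystander: glass beaker, 70 diameter x 90 mm, origin under its middle. Leave it alone.
- tipbox: Bystander: blue tip box with clear lid, 120 x 80 x 56 mm, origin under its middle. Leave it alone.

How it is judged:
By the outcome, as a careful person would: the job done as asked, in the order asked, and still so for the second after the job is handed in, with the robot touching nothing.
It also fails if it takes over 51 s, if anything falls off the work surface, if the arm or the gripper's body presses on something with over 40 N, if the wrist force passes 120 N, or if a joint passes its speed limit or range.

## Working session

There is one attempt and no reset: what is moved stays moved. The work goes in short steps, Python scripts to look and compute and a tool call to move; the robot and the scene stay as the last step left them, time stands still between calls to the robot, and variables do not carry over. Pictures are saved under pics/ and viewed, and the job is handed in when it is done.

Besides the shell and the picture viewer there is one more tool, called after ">>>" by a JSON object that holds its "name" and its "arguments", one argument or row to a line. step_arm: Moves the arm, as the interface text tells. Its arguments: {"type":"object","properties":{"deltas":{"type":"array"}},"required":["deltas"]}

```bash
ls; mkdir -p pics
python3 - <<'E'
from cell import r
import cv2,numpy as np
np.set_printoptions(precision=3,suppress=True)
s=r.get_state();print(s)
for n in("scene","top"):
    p,d=r.read_camera(n);cv2.imwrite(f"pics/{n}0.png",p[:,:,::-1]);np.savez(f"{n}0.npz",p=p,d=d)
    c=r.camera_info(n);print(n,{k:np.array(v) for k,v in c.items()}, d.min(),d.max())
E
```

```text
pics
{'time_s': 0.0, 'q': array([-0.955,  0.359,  0.011, -0.   , -1.224, -0.288]), 'dq': array([ 0.   , -0.001,  0.   , -0.001, -0.001,  0.002]), 'tau': array([ -0.001, -58.331,  29.34 ,   6.937,  -0.006,  -0.   ]), 'tcp_pos': array([ 217.142, -638.608,  230.389]), 'orientation': array([-0.   , -0.163,  0.987,  0.001]), 'wrist_force': array([ 0.1  , -0.482, -0.507]), 'moment': array([ 0.011, -0.018, -0.01 ]), 'finger_gap': 85.60496566822641}
scene {'intrinsics': array([[488.941,   0.   , 259.299],
       [  0.   , 488.941, 187.04 ],
       [  0.   ,   0.   ,   1.   ]]), 'dist': array([-0.057,  0.   ,  0.   ,  0.   ,  0.   ]), 'extrinsics': array([[    0.386,     0.922,     0.002,  -143.912],
       [   -0.493,     0.205,     0.845,   172.434],
       [    0.779,    -0.327,     0.534, -1978.223],
       [    0.   ,     0.   ,     0.   ,     1.   ]])} 0.0 3999.9717
top {'intrinsics': array([[454.372,   0.   , 248.571],
       [  0.   , 454.372, 197.198],
       [  0.   ,   0.   ,   1.   ]]), 'dist': array([-0.03,  0.  ,  0.  ,  0.  ,  0.  ]), 'extrinsics': array([[    0.02 ,    -1.   ,     0.013,   -85.861],
       [    0.998,     0.02 ,     0.054,  -495.043],
       [   -0.054,     0.012,     0.998, -1525.388],
       [    0.   ,     0.   ,     0.   ,     1.   ]])} 0.0 2404.113
```

View pics/scene0.png

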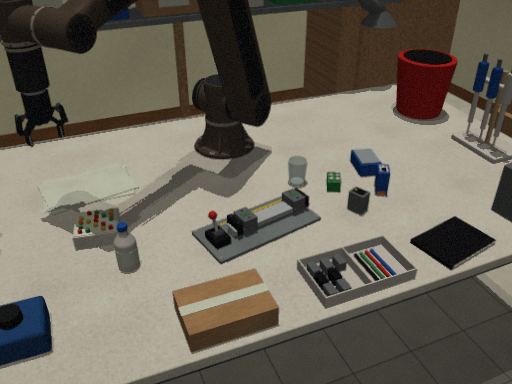

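View pics/top0.png

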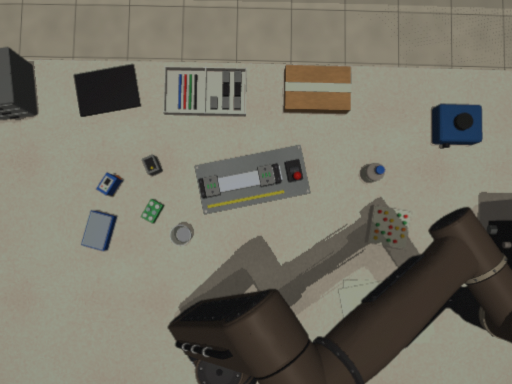

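The top view shows the deck around (252,180), the lever knob at (297,176), and the blue module at about (109,184), which is at (382,178) in the scene view. Next I'll zoom in on both.

```bash
cat > h.py <<'E'
from cell import r
import cv2,numpy as np
np.set_printoptions(precision=3,suppress=True)
C={n:r.camera_info(n) for n in("scene","top")}
def cam(n):
    c=C[n];return np.array(c["intrinsics"],float),np.array(c["dist"],float),np.array(c["extrinsics"],float)
def rays(n,uv):
    K,D,E=cam(n);u=cv2.undistortPoints(np.array(uv,float).reshape(-1,1,2),K,D).reshape(-1,2)
    dc=np.c_[u[:,0],-u[:,1],-np.ones(len(u))]
    R=E[:3,:3];return -R.T@E[:3,3], dc@R   # dir with unit depth
def plane(n,uv,z):
    o,d=rays(n,uv);return o+d*((z-o[2])/d[:,2])[:,None]
def pts(n,uv,dep):
    o,d=rays(n,uv);return o+d*np.array(dep)[:,None]
def proj(n,X):
    K,D,E=cam(n);X=np.atleast_2d(X);c=X@E[:3,:3].T+E[:3,3];c=c*[1,-1,-1]
    return cv2.projectPoints(c.reshape(-1,1,3),np.zeros(3),np.zeros(3),K,D)[0].reshape(-1,2)
def tri(uv1,uv2):
    o1,d1=rays("scene",[uv1]);o2,d2=rays("top",[uv2]);d1=d1[0];d2=d2[0]
    t=np.linalg.lstsq(np.c_[d1,-d2],o2-o1,rcond=None)[0]
    a=o1+d1*t[0];b=o2+d2*t[1];return (a+b)/2,np.linalg.norm(a-b)
def crop(n,p,x0,y0,x1,y1,k,name):
    cv2.imwrite(f"pics/{name}.png",cv2.resize(p[y0:y1,x0:x1,::-1],None,fx=k,fy=k,interpolation=cv2.INTER_CUBIC))
E
python3 - <<'E'
from h import *
p=np.load("top0.npz")["p"];q=np.load("scene0.npz")["p"]
a=cv2.resize(p[140:220,180:320],None,fx=5,fy=5,interpolation=cv2.INTER_CUBIC)
b=cv2.resize(p[150:220,80:165],None,fx=8,fy=8,interpolation=cv2.INTER_CUBIC)
cv2.imwrite("pics/topdeck.png",a[:,:,::-1]);cv2.imwrite("pics/topmod.png",b[:,:,::-1])
crop("scene",q,320,140,410,220,8,"scmod");crop("scene",q,185,180,325,260,5,"scdeck")
E
```

```text
(no output)
```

View pics/topdeck.png

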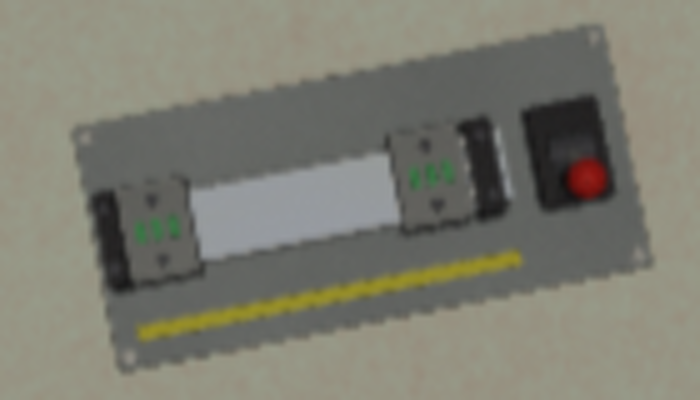

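View pics/topmod.png

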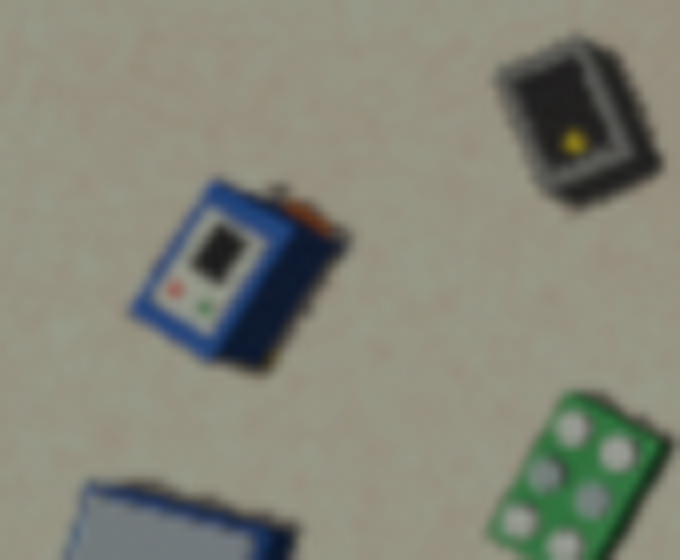

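View pics/scmod.png

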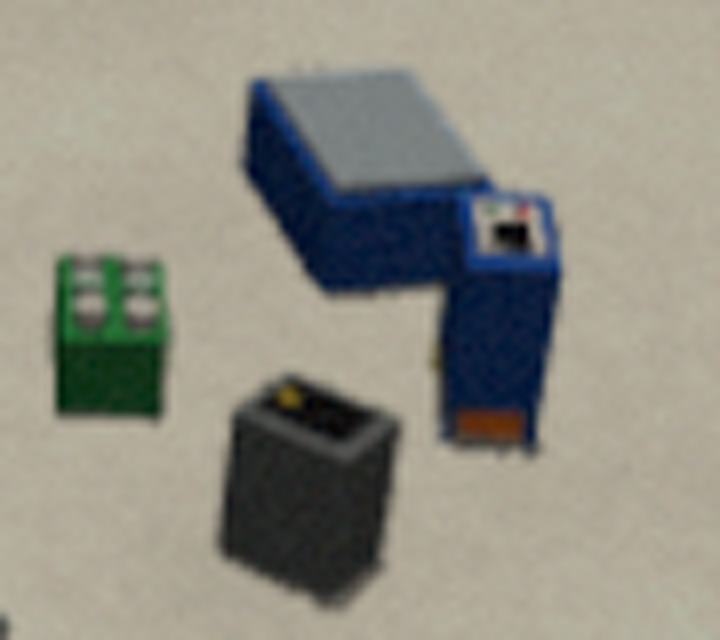

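View pics/scdeck.png

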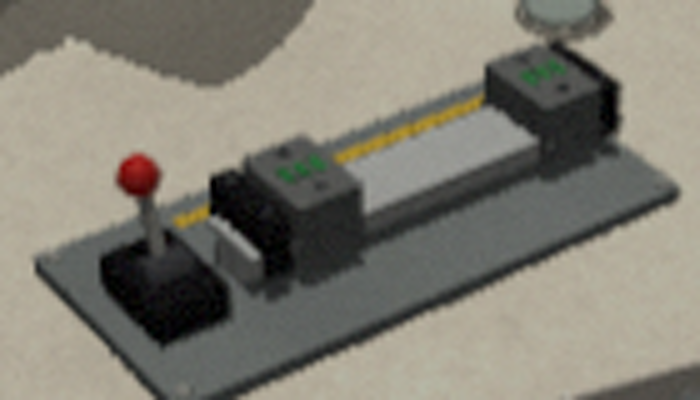

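Both views are clear. The stripe is on the robot's side of the deck, and the module's orange clip end faces up and right in the top view. Next I'll measure poses from masks.

```bash
cat > m.py <<'E'
from h import *
p=np.load("top0.npz")["p"];d=np.load("top0.npz")["d"]; q=np.load("scene0.npz")["p"]
hsv=cv2.cvtColor(p,cv2.COLOR_RGB2HSV).astype(int)
# flange top (bright, low sat) inside deck
m=((hsv[...,2]>0)&(hsv[...,1]<40)).astype(np.uint8)
print("hsv flange",hsv[185,240],"deck",hsv[160,240],"bench",hsv[130,240],"modtop",hsv[178,105], "yel",hsv[200,240],"blue edge", hsv[187,103])
print("top cam pos",rays("top",[[0,0]])[0],"scene",rays("scene",[[0,0]])[0])
# deck corners by hand from crop
cc=np.array([(75,128),(603,25),(652,262),(125,372)])/5+[180,140]-0.4
P=plane("top",cc,12);print("deck corners",P); print("sides",np.linalg.norm(np.diff(np.r_[P,P[:1]],axis=0),axis=1))
ctr=P.mean(0);y=(P[0]-P[1])+(P[3]-P[2]);print("deck ctr",ctr,"yaw",np.degrees(np.arctan2(-y[0],y[1])))
mc=np.array([(217,180),(297,228),(210,358),(132,308)])/8+[80,150]-.44
Q=plane("top",mc,88);print("mod",Q,Q.mean(0),np.linalg.norm(np.diff(np.r_[Q,Q[:1]],axis=0),axis=1))
v=(Q[0]-Q[3])+(Q[1]-Q[2]);print("yaw",np.degrees(np.arctan2(v[1],v[0])))
# depth checks
for nm,(a,b) in dict(flange=(240,185),deck=(240,158),bench=(240,130),mod=(109,185),modl=(103,187)).items():
    print(nm,pts("top",[(a,b)],[np.median(d[b-1:b+2,a-1:a+2])]))
E
python3 m.py
```

```text
hsv flange [107  14 159] deck [ 50   8 102] bench [ 27  32 151] modtop [ 43  17 139] yel [ 28 183 148] blue edge [ 34  24 150]
top cam pos [ 413.286  -58.057 1550.83 ] scene [1682.624 -550.346  910.882]
deck corners [[ 602.022  109.712   12.   ]
 [ 680.509 -249.062   12.   ]
 [ 518.705 -284.589   12.   ]
 [ 436.846   71.587   12.   ]]
sides [367.259 165.658 365.461 169.518]
deck ctr [559.521 -88.088  12.   ] yaw 12.640947602208179
mod [[564.664 384.877  88.   ]
 [545.862 351.814  88.   ]
 [492.624 385.036  88.   ]
 [512.169 417.292  88.   ]] [528.83  384.755  88.   ] [38.035 62.753 37.715 61.697]
yaw -31.83155111565814
flange [[535.549 -46.278  37.991]]
deck [[629.864 -44.171  12.374]]
bench [[728.539 -42.054   1.106]]
mod [[522.841 375.589  88.829]]
modl [[515.935 394.492  89.597]]
```

```bash
cat > m2.py <<'E'
from h import *
def contour(mask,seed):
    n,l=cv2.connectedComponents(mask.astype(np.uint8));k=l[seed[1],seed[0]]
    m=(l==k).astype(np.uint8);m=cv2.morphologyEx(m,cv2.MORPH_CLOSE,np.ones((3,3)))
    c=max(cv2.findContours(m,cv2.RETR_EXTERNAL,cv2.CHAIN_APPROX_NONE)[0],key=len).reshape(-1,2);return c,m.sum()
def rect(n,c,z):
    P=plane(n,c,z)[:,:2].astype(np.float32);return cv2.minAreaRect(P)
for n in("top","scene"):
    p=np.load(n+"0.npz")["p"];d=np.load(n+"0.npz")["d"];hsv=cv2.cvtColor(p,cv2.COLOR_RGB2HSV).astype(int)
    H,S,V=hsv[...,0],hsv[...,1],hsv[...,2]
    yy,xx=np.mgrid[:384,:512]
    O=pts(n,np.c_[xx.ravel(),yy.ravel()],d.ravel()).reshape(384,512,3)
    np.save(n+"_pts.npy",O)
    # stripe
    box=((O[...,0]>420)&(O[...,0]<700)&(O[...,1]>-320)&(O[...,1]<150)&(d>0))
    ys=(H>20)&(H<32)&(S>110)&box
    P=plane(n,np.c_[xx[ys],yy[ys]],13)
    l=cv2.fitLine(P[:,:2].astype(np.float32),cv2.DIST_HUBER,0,.01,.01).ravel();print(n,"stripe n",ys.sum(),"mean",P.mean(0),"dir",np.degrees(np.arctan2(-l[2],l[3]))%180, "ext",P.min(0),P.max(0))
    # points at deck height
    dk=box&(abs(O[...,2]-12)<4)&(V<125)
    print("deck z",np.median(O[...,2][dk]))
    fl=box&(S<30)&(V>140)&(O[...,2]>32)&(O[...,2]<48)
    P=plane(n,np.c_[xx[fl],yy[fl]],40);print("flange n",fl.sum(),cv2.minAreaRect(P[:,:2].astype(np.float32)),"z",np.median(O[...,2][fl]),"centroid",P.mean(0))
    rd=((H<8)|(H>172))&(S>150)&box
    print("red",rd.sum(),xx[rd].mean(),yy[rd].mean(),np.median(O[rd],axis=0))
    mb=((O[...,0]>470)&(O[...,0]<600)&(O[...,1]>330)&(O[...,1]<440)&(d>0))
    tp=mb&(O[...,2]>80)
    P=plane(n,np.c_[xx[tp],yy[tp]],88);print("modtop",tp.sum(),cv2.minAreaRect(P[:,:2].astype(np.float32)),P.mean(0),"z",np.median(O[...,2][tp]))
    al=mb&(O[...,2]>10);print("modall z range",O[...,2][al].max())
E
python3 m2.py
```

```text
top stripe n 224 mean [491.755 -66.856  13.   ] dir 82.309425 ext [ 460.723 -192.532   13.   ] [523.559  60.758  13.   ]
deck z 11.975933379066078
flange n 523 ((557.5331420898438, -78.04788208007812), (44.47312927246094, 209.14053344726562), 12.030326843261719) z 39.7510689640053 centroid [549.82 -41.27  40.  ]
red 54 296.7037037037037 175.37037037037038 [ 566.308 -228.611   97.266]
modtop 235 ((527.0689697265625, 384.8086242675781), (39.72800064086914, 63.32970428466797), 59.90325927734375) [526.907 385.452  88.   ] z 87.92327044145168
modall z range 98.99775115177908
scene stripe n 94 mean [497.104 -60.844  13.   ] dir 83.95007 ext [ 466.697 -251.31    13.   ] [618.638  37.976  13.   ]
deck z 11.335026039275249
flange n 306 ((561.623779296875, -76.95012664794922), (42.846317291259766, 207.58432006835938), 12.508994102478027) z 38.434895621489375 centroid [553.307 -36.004  40.   ]
red 57 216.10526315789474 217.28070175438597 [ 577.128 -231.088   93.889]
modtop 136 ((540.0847778320312, 379.7283935546875), (39.715736389160156, 77.81652069091797), 55.70934295654297) [539.133 379.694  88.   ] z 86.29896635659696
modall z range 91.24797981897268
```

```bash
cat > m3.py <<'E'
from h import *
from scipy.ndimage import map_coordinates as mc
yaw=np.radians(12.3);c0=np.array([555.,-48.])
def prof(n,p,z,ctr,dirn,s):
    P=np.c_[ctr[None,:]+s[:,None]*dirn, np.full(len(s),z)];uv=proj(n,P)
    return mc(p.astype(float).mean(2) if p.ndim==3 else p.astype(float),[uv[:,1],uv[:,0]],order=1)
def edge(s,v,sub=True):
    g=np.gradient(cv2.GaussianBlur(v.reshape(1,-1),(0,0),3).ravel(),s);return g
ex=np.array([np.cos(yaw),np.sin(yaw)]);ey=np.array([-ex[1],ex[0]])
for n in("top","scene"):
    p=np.load(n+"0.npz")["p"]
    A=[];B=[]
    for t in np.arange(-45,46,3):
        s=np.arange(-45,45,.25);v=prof(n,p,40.,c0+ey*t,ex,s);g=edge(s,v)
        l=s<0;i=np.argmax(np.where(l,g,-9));j=np.argmin(np.where(~l,g,9))
        A.append((t,s[i]));B.append((t,s[j]))
    A=np.array(A);B=np.array(B)
    print(n,"width",np.median(B[:,1]-A[:,1]))
    for nm,Z in(("lo",A),("hi",B)):
        k=np.polyfit(Z[:,0],Z[:,1],1)
        rs=Z[:,1]-np.polyval(k,Z[:,0]);w=abs(rs)<2;k=np.polyfit(Z[w,0],Z[w,1],1)
        print(nm,"offset",k[1],"yaw",np.degrees(yaw-np.arctan(k[0])),"res",rs[w].std(),w.sum())
    # along y: bay limits
    for off in(-15,-8,0,8,15):
        s=np.arange(-85,85,.25);v=prof(n,p,40.,c0+ex*off,ey,s);g=edge(s,v)
        i=np.argmax(np.where(s<-35,g,-9));j=np.argmin(np.where(s>35,g,9));print("  y edges",off,s[i],s[j],(s[i]+s[j])/2)
    # deck edges z=12
    dc=c0-ey*40
    H=cv2.cvtColor(p,cv2.COLOR_RGB2HSV)[...,1]
    for off in(-70,-55,45,60,70):
        s=np.arange(-215,215,.25);v=prof(n,p,12.,dc+ex*off,ey,s);g=edge(s,v)
        i=np.argmin(np.where(s<-165,g,9));j=np.argmax(np.where(s>165,g,-9));print("  deck y",off,s[i],s[j],(s[i]+s[j])/2,s[j]-s[i])
    for t in(-150,-110,-60,0,40,80,120,150):
        s=np.arange(-105,105,.25);v=prof(n,p,12.,dc+ey*t,ex,s);g=edge(s,v)
        i=np.argmin(np.where(s<-70,g,9));j=np.argmax(np.where(s>70,g,-9));print("  deck x",t,s[i],s[j],(s[i]+s[j])/2,s[j]-s[i])
E
python3 m3.py
```

```text
top width 47.5
lo offset -28.217741935483872 yaw 12.294224215794458 res 0.6801924566589473 31
hi offset 19.217741935483872 yaw 12.276896864351686 res 0.731527630577005 31
  y edges -15 -60.75 74.75 7.0
  y edges -8 -59.25 76.5 8.625
  y edges 0 -60.5 75.25 7.375
  y edges 8 -59.0 76.75 8.875
  y edges 15 -60.25 75.5 7.625
  deck y -70 -185.0 188.25 1.625 373.25
  deck y -55 -184.5 186.5 1.0 371.0
  deck y 45 -184.0 187.5 1.75 371.5
  deck y 60 -183.5 188.25 2.375 371.75
  deck y 70 -182.75 187.25 2.25 370.0
  deck x -150 -91.25 83.0 -4.125 174.25
  deck x -110 -90.25 80.75 -4.75 171.0
  deck x -60 -90.75 82.5 -4.125 173.25
  deck x 0 -89.5 81.0 -4.25 170.5
  deck x 40 -92.0 81.75 -5.125 173.75
  deck x 80 -91.0 82.25 -4.375 173.25
  deck x 120 -90.0 80.25 -4.875 170.25
  deck x 150 -91.25 82.0 -4.625 173.25
scene width 49.0
lo offset -22.894214025645073 yaw 13.498589128588021 res 1.054153085518661 16
hi offset 25.89516129032258 yaw 12.430917547930184 res 0.4787497809477766 31
  y edges -15 -39.5 79.25 19.875
  y edges -8 -40.0 77.75 18.875
  y edges 0 -39.75 76.75 18.5
  y edges 8 -44.5 78.25 16.875
  y edges 15 -49.5 77.75 14.125
  deck y -70 -190.25 169.5 -10.375 359.75
  deck y -55 -190.0 168.5 -10.75 358.5
  deck y 45 -189.25 186.75 -1.25 376.0
  deck y 60 -190.0 184.75 -2.625 374.75
  deck y 70 -189.75 185.5 -2.125 375.25
  deck x -150 -83.5 95.5 6.0 179.0
  deck x -110 -85.75 94.0 4.125 179.75
  deck x -60 -83.5 96.25 6.375 179.75
  deck x 0 -95.5 96.0 0.25 191.5
  deck x 40 -84.25 93.5 4.625 177.75
  deck x 80 -84.5 94.0 4.75 178.5
  deck x 120 -84.25 94.75 5.25 179.0
  deck x 150 -72.75 94.25 10.75 167.0
```

>>> {"name": "step_arm", "arguments": {
  "deltas": [
    [[19,35,2,0,0,-0.1,0],[38,70,4,0,0,-0.2,0],[57,105,6,0,0,-0.3,0],[76,140,8,0,0,-0.4,0],[95,175,10,0,0,-0.5,0]]
  ]
}}

```text
time_s: 0.52
tcp_pos: [312.4, -461.9, 240.1]
orientation: [-0.0, 0.089, 0.996, 0.001]
wrist_force: [1.7, 0.0, -0.4]
finger_gap: 85.4
```

>>> {"name": "step_arm", "arguments": {
  "deltas": [
    [[19,35,2,0,0,-0.1,0],[38,70,4,0,0,-0.2,0],[57,105,6,0,0,-0.3,0],[76,140,8,0,0,-0.4,0],[95,175,10,0,0,-0.4,0]]
  ]
}}

```text
time_s: 0.93
tcp_pos: [407.6, -285.0, 250.1]
orientation: [-0.0, 0.288, 0.958, 0.001]
wrist_force: [1.4, -0.4, 0.6]
finger_gap: 86.0
```

>>> {"name": "step_arm", "arguments": {
  "deltas": [
    [[16,36,2,0,0,0,0],[32,72,4,0,0,0,0],[48,108,6,0,0,0,0],[64,144,8,0,0,0,0],[80,180,10,0,0,0,0]]
  ]
}}

```text
time_s: 1.35
tcp_pos: [487.8, -103.0, 260.2]
orientation: [-0.0, 0.288, 0.958, 0.001]
wrist_force: [1.8, -0.5, 0.0]
finger_gap: 85.2
```

>>> {"name": "step_arm", "arguments": {
  "deltas": [
    [[3,40,-2,0,0,0,0],[6,80,-4,0,0,0,0],[9,120,-6,0,0,0,0],[12,160,-8,0,0,0,0],[15,200,-10,0,0,0,0]]
  ]
}}

```text
time_s: 1.77
tcp_pos: [502.2, 99.0, 250.1]
orientation: [-0.0, 0.288, 0.958, 0.001]
wrist_force: [1.0, -1.5, -0.6]
finger_gap: 85.3
```

>>> {"name": "step_arm", "arguments": {
  "deltas": [
    [[4,40,-4,0,0,0,0],[8,80,-8,0,0,0,0],[12,120,-12,0,0,0,0],[16,160,-16,0,0,0,0],[20,200,-20,0,0,0,0]]
  ]
}}

```text
time_s: 2.18
tcp_pos: [521.8, 301.0, 229.7]
orientation: [-0.0, 0.288, 0.958, 0.001]
wrist_force: [0.9, -0.5, -0.0]
finger_gap: 85.6
```

>>> {"name": "step_arm", "arguments": {
  "deltas": [
    [[2,30,-15,0,0,0.02,0],[4,58,-30,0,0,0.02,0],[4,85,-60,0,0,0.02,0],[4,85,-70,0,0,0.02,0]]
  ]
}}

```text
time_s: 2.52
tcp_pos: [529.3, 385.0, 154.4]
orientation: [-0.007, 0.272, 0.962, 0.002]
wrist_force: [0.3, -0.4, -0.7]
finger_gap: 85.4
```

```bash
cat > snap.py <<'E'
from h import *
import sys
tag=sys.argv[1]
s=r.get_state();print(s["time_s"],s["tcp_pos"],s["orientation"],s["wrist_force"],s["finger_gap"])
for n in("scene","top"):
    p,d=r.read_camera(n);np.savez(f"{n}{tag}.npz",p=p,d=d)
    a=list(map(int,sys.argv[2:6] if n=="scene" else sys.argv[6:10]))
    b=p[a[1]:a[3],a[0]:a[2],::-1];k=min(8,640/b.shape[1],560/b.shape[0])
    cv2.imwrite(f"pics/{n}{tag}.png",cv2.resize(b,None,fx=k,fy=k,interpolation=cv2.INTER_CUBIC));print(n,"scale",k,"origin",a[:2])
    uv=proj(n,s["tcp_pos"]);print("tcp proj",uv)
E
python3 snap.py 1 330 90 440 210 60 140 180 240
```

```text
2.5167 [529.304 384.988 154.406] [-0.007  0.272  0.962  0.002] [ 0.341 -0.448 -0.737] 85.43154625039774
scene scale 4.666666666666667 origin [330, 90]
tcp proj [[385.144 150.508]]
top scale 5.333333333333333 origin [60, 140]
tcp proj [[ 99.797 181.131]]
```

View pics/scene1.png

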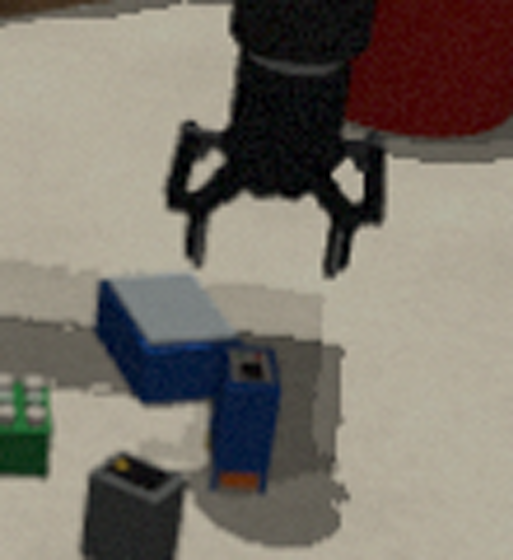

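View pics/top1.png

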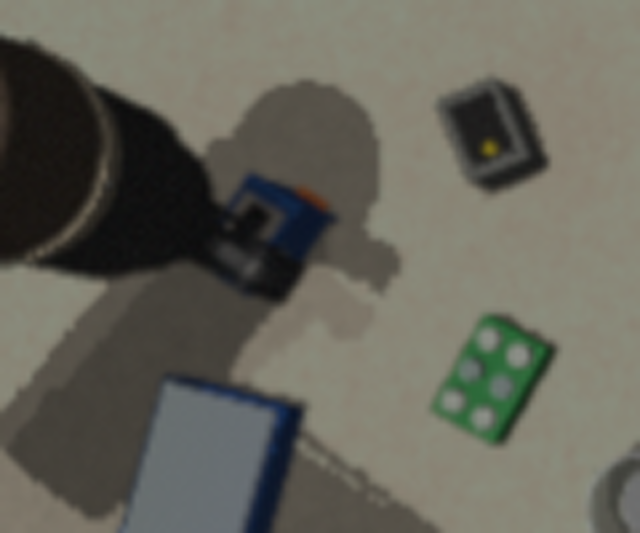

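The scene view shows the open fingers straddling the module, with tips near (372,147) and (401,149). The estimate looks consistent, so I'll go down and grip.

>>> {"name": "step_arm", "arguments": {
  "deltas": [
    [[4,-3,-30,0,0,0.01,0],[4,-3,-60,0,0,0.01,0],[4,-3,-85,0,0,0.01,0],[4,-3,-104,0,0,0.01,0],[4,-3,-104,0,0,0.01,0]]
  ]
}}

```text
time_s: 3.03
tcp_pos: [531.6, 376.0, 49.0]
orientation: [-0.009, 0.268, 0.963, -0.002]
wrist_force: [-0.8, -0.7, -0.6]
finger_gap: 85.3
```

```bash
python3 snap.py 2 330 90 440 210 60 140 180 240
```

```text
3.0333 [531.617 376.024  48.972] [-0.009  0.268  0.963 -0.002] [-0.85  -0.695 -0.583] 85.33570601882784
scene scale 4.666666666666667 origin [330, 90]
tcp proj [[379.095 178.644]]
top scale 5.333333333333333 origin [60, 140]
tcp proj [[112.494 183.327]]
```

View pics/scene2.png

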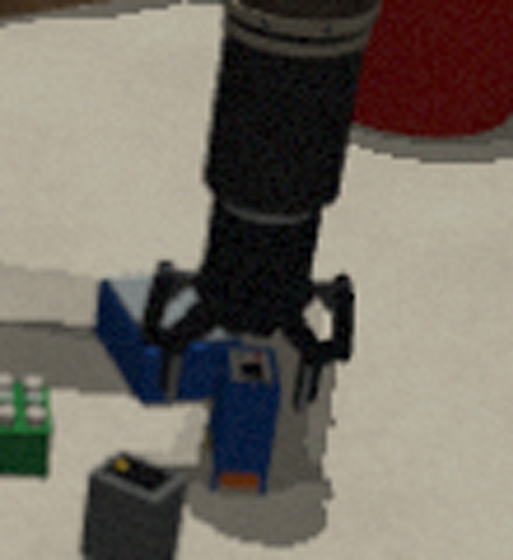

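```bash
python3 -c "
from h import *
from scipy.spatial.transform import Rotation as R
s=r.get_state();print(s)
o=s['orientation'];M=R.from_quat([o[1],o[2],o[3],o[0]]).as_matrix();print(M)"
```

```text
{'time_s': 3.1333, 'q': array([ 0.906,  0.483, -0.228, -0.018, -0.864, -3.008]), 'dq': array([ 0.003, -0.025,  0.028,  0.006, -0.001,  0.001]), 'tau': array([ -0.066, -59.314,  22.088,   5.163,   0.053,   0.003]), 'tcp_pos': array([533.549, 378.132,  53.007]), 'orientation': array([-0.007,  0.268,  0.963,  0.001]), 'wrist_force': array([0.127, 0.819, 0.548]), 'moment': array([ 0.018, -0.079, -0.014]), 'finger_gap': 85.32462993912931}
[[-0.856  0.516 -0.013]
 [ 0.516  0.856  0.005]
 [ 0.014 -0.003 -1.   ]]
```

>>> {"name": "step_arm", "arguments": {
  "deltas": [
    [[0,3,-2,0,0,0.01,0],[0,3,-2,0,0,0.01,0]]
  ]
}}

```text
time_s: 3.3
tcp_pos: [534.7, 382.3, 53.4]
orientation: [-0.006, 0.263, 0.965, 0.002]
wrist_force: [0.2, 0.7, -0.5]
finger_gap: 85.4
```

>>> {"name": "step_arm", "arguments": {
  "deltas": [
    [[0,0,0,0,0,0,0.5],[0,0,0,0,0,0,0.8],[0,0,0,0,0,0,1],[0,0,0,0,0,0,1],[0,0,0,0,0,0,1]]
  ]
}}

```text
time_s: 3.72
tcp_pos: [534.9, 382.5, 54.1]
orientation: [-0.006, 0.262, 0.965, 0.002]
wrist_force: [-0.7, -0.8, 4.6]
finger_gap: 39.1
```

```bash
python3 snap.py 3 330 90 440 210 60 140 180 240;  python3 -c "
from h import *
from scipy.spatial.transform import Rotation as R
s=r.get_state();print(s)
o=s['orientation'];M=R.from_quat([o[1],o[2],o[3],o[0]]).as_matrix();print(M)"
```

```text
3.7167 [534.943 382.517  54.062] [-0.006  0.262  0.965  0.002] [-0.728 -0.757  4.603] 39.10013022772831
scene scale 4.666666666666667 origin [330, 90]
tcp proj [[381.449 177.455]]
top scale 5.333333333333333 origin [60, 140]
tcp proj [[110.128 182.153]]
{'time_s': 3.8167, 'q': array([ 0.909,  0.485, -0.223, -0.017, -0.863, -3.   ]), 'dq': array([ 0.   ,  0.   ,  0.001,  0.   , -0.   ,  0.   ]), 'tau': array([ -0.304, -58.688,  22.191,   5.027,   0.397,  -0.015]), 'tcp_pos': array([534.99 , 382.538,  54.079]), 'orientation': array([-0.006,  0.262,  0.965,  0.002]), 'wrist_force': array([-0.418, -0.983,  6.011]), 'moment': array([-0.149,  0.41 ,  0.037]), 'finger_gap': 39.10122879660826}
[[-0.862  0.506 -0.01 ]
 [ 0.506  0.862  0.008]
 [ 0.013  0.002 -1.   ]]
```

View pics/scene3.png

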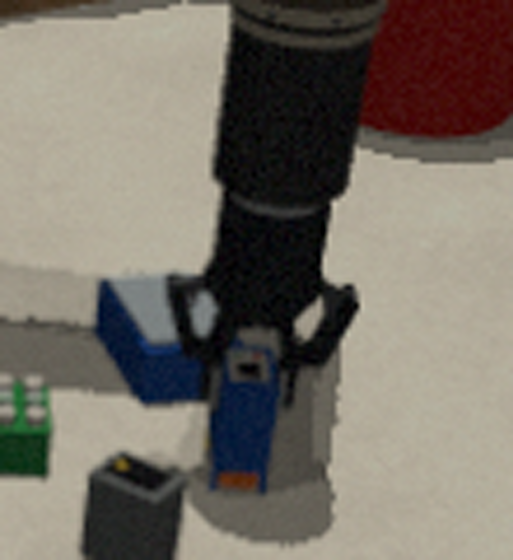

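>>> {"name": "step_arm", "arguments": {
  "deltas": [
    [[0,0,15,0,0,0,1],[0,0,40,0,0,0,1],[0,-10,75,0,0,0.03,1],[-5,-40,100,0,0,0.1,1],[-10,-75,115,0,0,0.2,1]]
  ]
}}

```text
time_s: 4.23
tcp_pos: [525.6, 308.5, 171.1]
orientation: [-0.005, 0.162, 0.987, 0.003]
wrist_force: [1.7, -0.8, -1.2]
finger_gap: 39.0
```

>>> {"name": "step_arm", "arguments": {
  "deltas": [
    [[-5,-40,2,0,0,0.1,1],[-10,-80,4,0,0,0.2,1],[-15,-120,4,0,0,0.3,1],[-20,-150,4,0,0,0.4,1],[-20,-150,4,0,0,0.5,1]]
  ]
}}

```text
time_s: 4.65
tcp_pos: [503.0, 153.6, 174.7]
orientation: [-0.007, -0.088, 0.996, 0.001]
wrist_force: [-0.1, -0.4, -2.7]
finger_gap: 39.0
```

```bash
cat > st.py <<'E'
from h import *
from scipy.spatial.transform import Rotation as R
s=r.get_state();o=s['orientation'];M=R.from_quat([o[1],o[2],o[3],o[0]]).as_matrix()
print(s['time_s'],'tcp',s['tcp_pos'],'jaw',np.degrees(np.arctan2(M[1,1],M[0,1])),'toolz',M[:,2],'toolx',M[:,0]);print('q',s['q'],'F',s['wrist_force'],'M',s['moment'],'gap',s['finger_gap'])
E
python3 st.py; python3 snap.py 4 270 70 410 210 100 120 240 240
```

```text
4.65 tcp [503.032 153.561 174.67 ] jaw 100.04564712805414 toolz [-0.014  0.001 -1.   ] toolx [-0.985 -0.174  0.014]
q [ 0.662  0.169 -0.381 -0.011 -1.032 -2.052] F [-0.066 -0.383 -2.705] M [ 0.045  0.031 -0.017] gap 39.028856861056354
4.65 [503.032 153.561 174.67 ] [-0.007 -0.088  0.996  0.001] [-0.066 -0.383 -2.705] 39.028856861056354
scene scale 4.0 origin [270, 70]
tcp proj [[320.171 154.299]]
top scale 4.571428571428571 origin [100, 120]
tcp proj [[173.6   190.707]]
```

View pics/scene4.png

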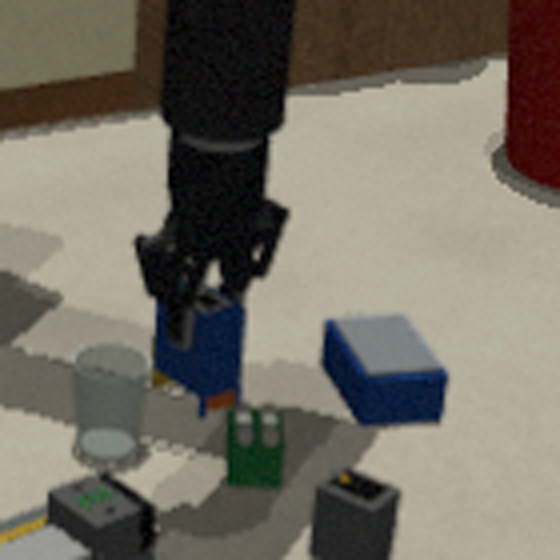

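View pics/top4.png

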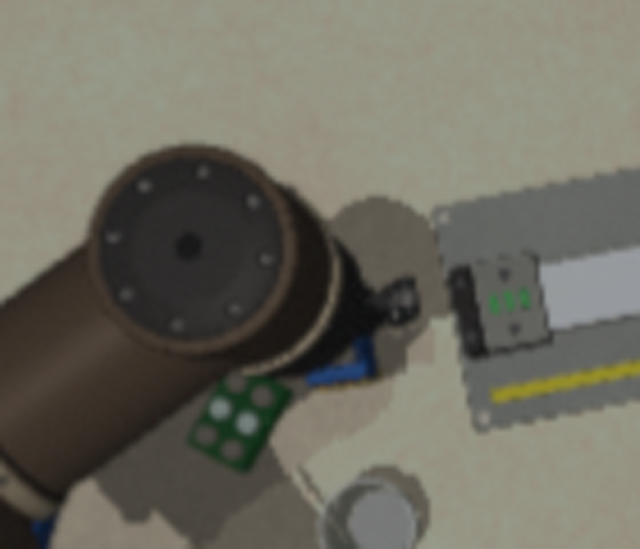

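The module is held upright (gap 39 mm). Next I'll work out the tilted approach poses.

```bash
cat > kin.py <<'E'
from h import *
import sys
from scipy.spatial.transform import Rotation as R
BAY=np.array([550.5,-46.5,40.]);YAW=12.3;GX=9.1
try:
    exec(open("ov.py").read())
except FileNotFoundError: pass
Mg=R.from_quat([.262,.965,.002,-.006]).as_matrix();Pg=np.array([534.97,382.53,54.08])
my=-30.4
Rm=R.from_euler('z',my,degrees=True).as_matrix()
seat=Pg-GX*Rm[:,0];seat[2]=16.0
Rtm=Mg.T@Rm; ptm=Mg.T@(seat-Pg)
B=R.from_euler('z',YAW,degrees=True).as_matrix()
def now():
    s=r.get_state();o=s['orientation'];return s,R.from_quat([o[1],o[2],o[3],o[0]]).as_matrix(),s['tcp_pos']
def seat_now():
    s,M,P=now();Rw=M@Rtm;p=P+M@ptm;rel=B.T@Rw
    e=R.from_matrix(rel).as_euler('ZYX',degrees=True);return B.T@(p-BAY),e[0],-e[1],e[2]
def goal(X,Y,Z,tilt):
    Rw=B@R.from_euler('y',-tilt,degrees=True).as_matrix();M=Rw@Rtm.T;P=BAY+B@np.array([X,Y,Z])-M@ptm;return M,P
if __name__=="__main__":
    s,M0,P0=now();b,yw,t,rl=seat_now()
    print("t",s['time_s'],"tcp",P0,"F",s['wrist_force'],"Fbay",B.T@s['wrist_force'],"Mbay",B.T@s['moment'],"gap",s['finger_gap'])
    print("seat in bay",b,"yaw",yw,"tilt",t,"roll",rl)
    a=list(map(float,sys.argv[1:]))
    for i in range(0,len(a),4):
        M,P=goal(*a[i:i+4]);print(a[i:i+4],"delta",P-P0,"rot",R.from_matrix(M@M0.T).as_rotvec(),"P",P)
E
python3 kin.py -20 0 70 20 -20 0 9.5 20
```

```text
t 4.75 tcp [505.061 157.156 174.997] F [ 0.513  0.541 -2.321] Fbay [ 0.616  0.419 -2.321] Mbay [-0.021 -0.127 -0.011] gap 39.28360424195428
seat in bay [-10.059 209.159  96.908] yaw -2.3902131245086995 tilt 0.05821619299525973 roll 0.17943994065947486
[-20.0, 0.0, 70.0, 20.0] delta [  21.528 -208.87   -26.102] rot [ 0.064 -0.342  0.041] P [526.589 -51.713 148.896]
[-20.0, 0.0, 9.5, 20.0] delta [  21.528 -208.87   -86.602] rot [ 0.064 -0.342  0.041] P [526.589 -51.713  88.396]
```

>>> {"name": "step_arm", "arguments": {
  "deltas": [
    [[4,-38,0,0.01,-0.05,0.01,1],[8,-76,0,0.02,-0.12,0.02,1],[12,-114,-5,0.035,-0.19,0.03,1],[16,-152,-10,0.05,-0.26,0.04,1],[20,-190,-20,0.062,-0.33,0.04,1]]
  ]
}}

```text
time_s: 5.17
tcp_pos: [525.6, -33.3, 155.9]
orientation: [0.163, -0.105, 0.981, 0.018]
wrist_force: [1.7, -0.5, -3.1]
finger_gap: 39.2
```

>>> {"name": "step_arm", "arguments": {
  "deltas": [
    [[0,-16,-15,0,-0.01,0,1],[0,-16,-20,0,-0.01,0,1]]
  ]
}}

```text
time_s: 5.33
tcp_pos: [522.9, -52.0, 133.4]
orientation: [0.166, -0.102, 0.981, 0.018]
wrist_force: [0.4, -0.1, -2.7]
finger_gap: 39.1
```

```bash
python3 snap.py 5 180 120 320 260 170 120 310 240; python3 kin.py -20 0 30 20 -20 0 9.5 20
```

```text
5.3333 [522.872 -51.993 133.354] [ 0.166 -0.102  0.981  0.018] [ 0.409 -0.086 -2.743] 39.122129370653084
scene scale 4.0 origin [180, 120]
tcp proj [[262.7   181.548]]
top scale 4.571428571428571 origin [170, 120]
tcp proj [[241.557 186.617]]
t 5.4333 tcp [524.891 -49.728 134.536] F [ 0.057  0.335 -1.111] Fbay [ 0.127  0.315 -1.111] Mbay [-0.008  1.328 -0.022] gap 39.361939067749034
seat in bay [-21.244   2.27   55.64 ] yaw -0.32661791715490524 tilt 19.987415949187525 roll -0.008991607057874962
[-20.0, 0.0, 30.0, 20.0] delta [  1.697  -1.985 -25.641] rot [ 0.    -0.     0.006] P [526.589 -51.713 108.896]
[-20.0, 0.0, 9.5, 20.0] delta [  1.697  -1.985 -46.141] rot [ 0.    -0.     0.006] P [526.589 -51.713  88.396]
```

View pics/scene5.png

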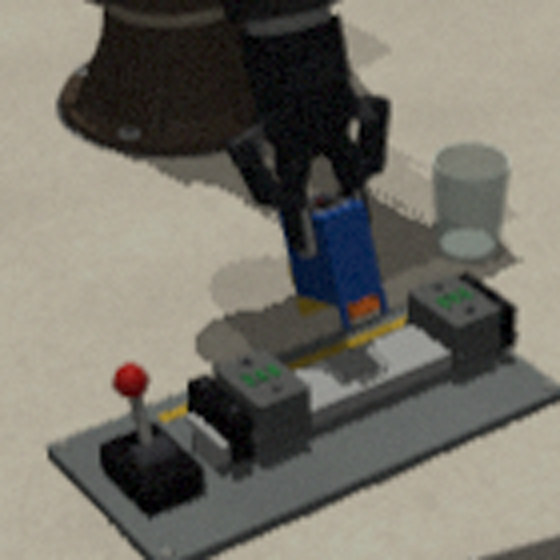

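View pics/top5.png

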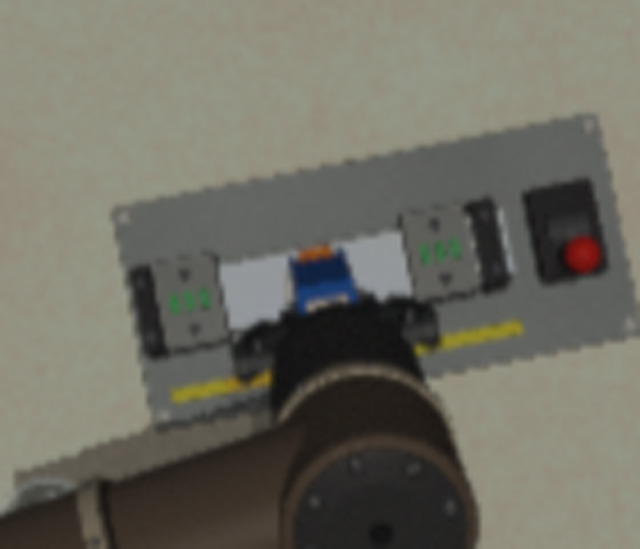

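The top view shows the tilted module over the bay with the clip end at (316,252) in the crop. The lever position agrees with the bay estimate to about 1 mm. Now I'll lower the hook outside the -x edge.

>>> {"name": "step_arm", "arguments": {
  "deltas": [
    [[1,-1,-12,0,0,0.005,1],[2,-2,-24,0,0,0.005,1],[2,-2,-34,0,0,0.005,1],[2,-2,-34,0,0,0.005,1]]
  ]
}}

```text
time_s: 5.77
tcp_pos: [526.8, -50.5, 99.0]
orientation: [0.165, -0.105, 0.981, 0.018]
wrist_force: [-0.4, -0.3, -1.7]
finger_gap: 39.0
```

```bash
python3 kin.py -20 0 9.5 20 -8 0 9.5 20
```

```text
t 5.7667 tcp [526.825 -50.485  99.027] F [-0.441 -0.26  -1.714] Fbay [-0.486 -0.16  -1.714] Mbay [0.026 1.399 0.015] gap 39.01916894841798
seat in bay [-19.635   1.166  20.116] yaw -0.0644161190951087 tilt 19.811667468957232 roll 0.03143466172219709
[-20.0, 0.0, 9.5, 20.0] delta [ -0.236  -1.228 -10.631] rot [ 0.    -0.003  0.001] P [526.589 -51.713  88.396]
[-8.0, 0.0, 9.5, 20.0] delta [ 11.488   1.328 -10.631] rot [ 0.    -0.003  0.001] P [538.313 -49.157  88.396]
```

>>> {"name": "step_arm", "arguments": {
  "deltas": [
    [[0,-1,-5,0,-0.003,0,1],[0,-1,-10.5,0,-0.003,0,1],[0,-1,-10.5,0,-0.003,0,1],[0,-1,-10.5,0,-0.003,0,1]]
  ]
}}

```text
time_s: 6.1
tcp_pos: [526.9, -51.2, 88.5]
orientation: [0.166, -0.106, 0.98, 0.018]
wrist_force: [-0.6, 0.0, -2.3]
finger_gap: 39.5
```

```bash
python3 snap.py 6 220 150 300 220 200 150 290 220; python3 kin.py -10 0 9.5 20 -4 0 9.5 20
```

```text
6.1 [526.923 -51.157  88.537] [ 0.166 -0.106  0.98   0.018] [-0.648  0.041 -2.271] 39.4504906761001
scene scale 8 origin [220, 150]
tcp proj [[263.384 194.542]]
top scale 7.111111111111111 origin [200, 150]
tcp proj [[241.361 186.431]]
t 6.2 tcp [527.173 -51.305  88.972] F [ 0.225 -0.128 -2.013] Fbay [ 0.193 -0.173 -2.013] Mbay [-0.02   1.342 -0.057] gap 39.22926172881366
seat in bay [-19.332   0.267  10.077] yaw -0.050148608169479976 tilt 20.015024174502514 roll -0.005295210988953546
[-10.0, 0.0, 9.5, 20.0] delta [ 9.186  1.722 -0.576] rot [0.    0.    0.001] P [536.359 -49.583  88.396]
[-4.0, 0.0, 9.5, 20.0] delta [15.048  3.    -0.576] rot [0.    0.    0.001] P [542.222 -48.305  88.396]
```

View pics/scene6.png

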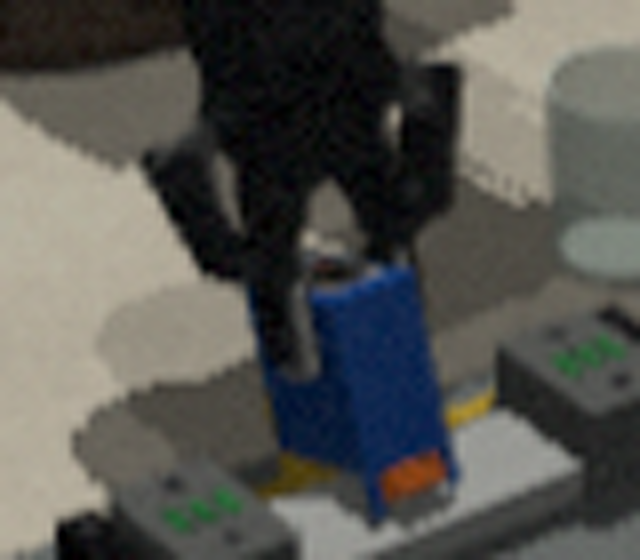

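No contact so far. The hook is below and outside the edge with the legs above the flange, so I'll slide to +x.

>>> {"name": "step_arm", "arguments": {
  "deltas": [
    [[2,0.5,-0.6,0,0,0,1],[4,1,-0.6,0,0,0,1],[6,1,-0.6,0,0,0,1],[8,1.5,-0.6,0,0,0,1],[10,2,-0.6,0,0,0,1]]
  ]
}}

```text
time_s: 6.62
tcp_pos: [537.4, -49.3, 88.4]
orientation: [0.167, -0.105, 0.98, 0.018]
wrist_force: [-0.3, -0.0, -2.7]
finger_gap: 39.4
```

```bash
python3 kin.py -4 0 9.5 20
```

```text
t 6.6167 tcp [537.446 -49.297  88.434] F [-0.301 -0.024 -2.68 ] Fbay [-0.299  0.041 -2.68 ] Mbay [0.007 1.342 0.005] gap 39.41879365283472
seat in bay [-8.863  0.039  9.54 ] yaw -0.052241911890527126 tilt 20.020285886213202 roll -0.007258992532861222
[-4.0, 0.0, 9.5, 20.0] delta [ 4.775  0.992 -0.038] rot [0.    0.    0.001] P [542.222 -48.305  88.396]
```

>>> {"name": "step_arm", "arguments": {
  "deltas": [
    [[1,0.2,0,0,0,0,1],[2,0.4,0,0,0,0,1],[3,0.6,0,0,0,0,1],[4,0.8,0,0,0,0,1]]
  ]
}}

```text
time_s: 6.95
tcp_pos: [541.5, -48.5, 88.4]
orientation: [0.167, -0.105, 0.98, 0.018]
wrist_force: [0.1, 0.0, -1.6]
finger_gap: 39.3
```

```bash
python3 kin.py -1 0 9.5 20
```

```text
t 6.95 tcp [541.541 -48.506  88.423] F [ 0.051  0.042 -1.612] Fbay [ 0.059  0.031 -1.612] Mbay [0.002 1.301 0.   ] gap 39.25652800254234
seat in bay [-4.694 -0.059  9.529] yaw -0.05883193010192071 tilt 20.02017126682923 roll -0.0052354638547335115
[-1.0, 0.0, 9.5, 20.0] delta [ 3.611  0.84  -0.027] rot [0.    0.    0.001] P [545.153 -47.666  88.396]
```

>>> {"name": "step_arm", "arguments": {
  "deltas": [
    [[1,0.2,0,0,0,0,1],[2,0.4,0,0,0,0,1],[3,0.6,0,0,0,0,1]]
  ]
}}

```text
time_s: 7.2
tcp_pos: [544.6, -47.9, 88.4]
orientation: [0.167, -0.105, 0.98, 0.018]
wrist_force: [-0.4, 0.0, -1.9]
finger_gap: 39.0
```

```bash
python3 kin.py
```

```text
t 7.2 tcp [544.576 -47.9    88.393] F [-0.428  0.046 -1.918] Fbay [-0.408  0.136 -1.918] Mbay [0.064 1.771 0.083] gap 39.025792231865836
seat in bay [-1.605 -0.115  9.499] yaw -0.057396645890502355 tilt 20.01344292157371 roll -0.006264661358312804
```

>>> {"name": "step_arm", "arguments": {
  "deltas": [
    [[1,0.2,0,0,0,0,1],[2,0.4,0,0,0,0,1],[2,0.4,0,0,0,0,1]]
  ]
}}

```text
time_s: 7.45
tcp_pos: [545.3, -47.9, 87.5]
orientation: [0.165, -0.105, 0.98, 0.018]
wrist_force: [-3.8, -1.6, -2.2]
finger_gap: 39.2
```

```bash
python3 kin.py
```

```text
t 7.45 tcp [545.269 -47.931  87.539] F [-3.756 -1.619 -2.191] Fbay [-4.014 -0.782 -2.191] Mbay [0.031 3.013 0.114] gap 39.23910610118442
seat in bay [-1.045 -0.296  8.632] yaw -0.08406588767166726 tilt 19.850427325827265 roll -0.007902808886160791
```

Contact at Fx = -4 N, within 0.7 mm of where the wall should meet the edge, so the hook is in. I'll correct the bay by 0.6 mm and start tilting down about the edge.

```bash
echo 'BAY=np.array([551.1,-46.4,40.])' > ov.py; python3 kin.py -1.1 0 8.9 18 -0.7 0 7.4 15 -.35 0 6.1 12 0 0 4.3 8 0 0 0.5 0
```

```text
t 7.45 tcp [545.269 -47.931  87.539] F [-3.756 -1.619 -2.191] Fbay [-4.014 -0.782 -2.191] Mbay [0.031 3.013 0.114] gap 39.23910610118442
seat in bay [-1.652 -0.265  8.632] yaw -0.08406588767166726 tilt 19.850427325827265 roll -0.007902808886160791
[-1.1, 0.0, 8.9, 18.0] delta [1.715 0.634 0.389] rot [-0.007  0.032  0.002] P [546.984 -47.297  87.928]
[-0.7, 0.0, 7.4, 15.0] delta [ 4.106  1.155 -1.002] rot [-0.018  0.083  0.002] P [549.375 -46.776  86.538]
[-0.35, 0.0, 6.1, 12.0] delta [ 6.451  1.666 -2.299] rot [-0.029  0.134  0.002] P [551.719 -46.265  85.24 ]
[0.0, 0.0, 4.3, 8.0] delta [ 9.458  2.322 -4.263] rot [-0.044  0.202  0.001] P [554.727 -45.609  83.276]
[0.0, 0.0, 0.5, 0.0] delta [14.723  3.47  -8.959] rot [-0.073  0.339  0.001] P [559.991 -44.461  78.58 ]
```

>>> {"name": "step_arm", "arguments": {
  "deltas": [
    [[1,0.5,0.3,-0.004,0.018,0.001,1],[2,0.6,0,-0.008,0.036,0.002,1],[3,0.8,-0.5,-0.013,0.06,0.002,1],[4,1,-1,-0.018,0.083,0.002,1],[4,1,-1,-0.018,0.083,0.002,1]]
  ]
}}

```text
time_s: 7.87
tcp_pos: [549.4, -46.9, 86.2]
orientation: [0.122, -0.107, 0.987, 0.013]
wrist_force: [-2.6, 0.6, -0.9]
finger_gap: 39.1
```

```bash
python3 kin.py -.35 0 6.1 12 0 0 4.3 8 0 0 2.5 4 0 0 0 0
```

```text
t 7.8667 tcp [549.376 -46.892  86.199] F [-2.599  0.62  -0.946] Fbay [-2.407  1.16  -0.946] Mbay [0.051 2.226 0.054] gap 39.09593881439402
seat in bay [-0.822 -0.12   7.058] yaw 0.03213176920677411 tilt 14.855677743947819 roll -0.009730215675309165
[-0.35, 0.0, 6.1, 12.0] delta [ 2.344  0.628 -0.959] rot [-0.01   0.049 -0.001] P [551.719 -46.265  85.24 ]
[0.0, 0.0, 4.3, 8.0] delta [ 5.351  1.283 -2.923] rot [-0.025  0.117 -0.001] P [554.727 -45.609  83.276]
[0.0, 0.0, 2.5, 4.0] delta [ 7.998  1.86  -5.077] rot [-0.04   0.185 -0.001] P [557.374 -45.032  81.122]
[0.0, 0.0, 0.0, 0.0] delta [10.615  2.431 -8.119] rot [-0.055  0.253 -0.001] P [559.991 -44.461  78.08 ]
```

>>> {"name": "step_arm", "arguments": {
  "deltas": [
    [[1,0.3,-0.5,-0.005,0.025,0,1],[2,0.6,-1,-0.01,0.049,0,1],[3.3,0.9,-2,-0.018,0.083,0,1],[4.8,1.2,-3,-0.025,0.117,0,1],[4.8,1.2,-3,-0.025,0.117,0,1]]
  ]
}}

```text
time_s: 8.28
tcp_pos: [555.0, -45.5, 83.1]
orientation: [0.063, -0.108, 0.992, 0.007]
wrist_force: [-3.8, -0.6, 3.4]
finger_gap: 39.0
```

```bash
python3 kin.py 0 0 2.5 4 0 0 0 0; python3 snap.py 7 220 150 300 220 200 150 290 220
```

```text
t 8.2833 tcp [554.995 -45.53   83.147] F [-3.828 -0.639  3.432] Fbay [-3.876  0.191  3.432] Mbay [0.289 1.788 0.11 ] gap 39.0425365514784
seat in bay [0.24  0.02  4.175] yaw 0.04813763725506398 tilt 7.942213788347359 roll 0.003821174642288501
[0.0, 0.0, 2.5, 4.0] delta [ 2.379  0.498 -2.025] rot [-0.015  0.067 -0.001] P [557.374 -45.032  81.122]
[0.0, 0.0, 0.0, 0.0] delta [ 4.996  1.068 -5.067] rot [-0.03   0.135 -0.001] P [559.991 -44.461  78.08 ]
8.2833 [554.995 -45.53   83.147] [ 0.063 -0.108  0.992  0.007] [-3.828 -0.639  3.432] 39.0425365514784
scene scale 8 origin [220, 150]
tcp proj [[268.701 200.302]]
top scale 7.111111111111111 origin [200, 150]
tcp proj [[239.808 177.892]]
```

View pics/scene7.png

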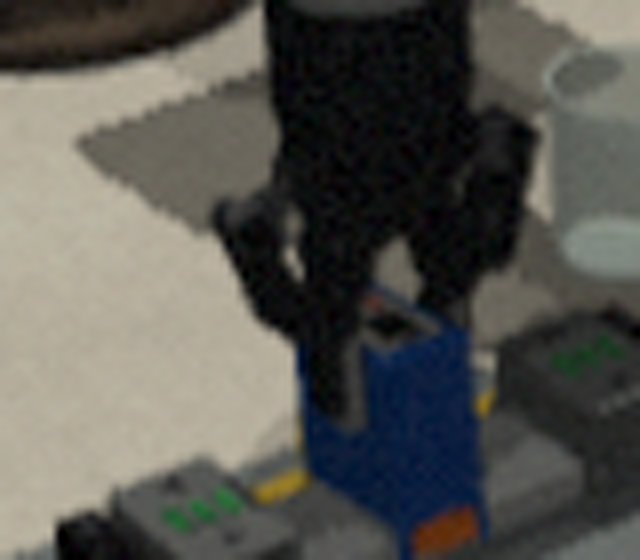

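The orange clip is at the +x edge and starting to load (net upward force about 5 N). I'll press on down.

>>> {"name": "step_arm", "arguments": {
  "deltas": [
    [[1.2,0.3,-1,-0.007,0.033,0,1],[2.4,0.5,-2,-0.015,0.067,0,1],[3.6,0.8,-3.6,-0.022,0.1,0,1],[5,1,-5,-0.03,0.135,0,1],[5,1,-5.5,-0.03,0.14,0,1]]
  ]
}}

```text
time_s: 8.8
tcp_pos: [560.8, -44.4, 78.1]
orientation: [-0.007, -0.108, 0.994, -0.0]
wrist_force: [-3.9, 1.5, 11.8]
finger_gap: 39.2
```

```bash
python3 kin.py 0 0 0 0
```

```text
t 8.8 tcp [560.841 -44.38   78.101] F [-3.91   1.463 11.787] Fbay [-3.509  2.262 11.787] Mbay [0.684 1.518 0.056] gap 39.186341871854175
seat in bay [ 0.835 -0.094  0.024] yaw 0.05475046194640182 tilt -0.01896238680038792 roll 0.024680377445423427
[0.0, 0.0, 0.0, 0.0] delta [-0.85  -0.082 -0.021] rot [-0.    -0.    -0.001] P [559.991 -44.461  78.08 ]
```

>>> {"name": "step_arm", "arguments": {
  "deltas": [
    [[0,0,-2,0,0.01,0,1],[0,0,-4,-0.004,0.03,0,1],[0,0,-4,-0.004,0.03,0,1]]
  ]
}}

```text
time_s: 9.05
tcp_pos: [562.0, -44.2, 78.2]
orientation: [-0.02, -0.109, 0.994, -0.001]
wrist_force: [-13.3, 4.0, 35.3]
finger_gap: 38.9
```

```bash
python3 kin.py 0 0 0 0;python3 snap.py 8 220 150 300 220 200 150 290 220
```

```text
t 9.05 tcp [562.012 -44.192  78.168] F [-13.286   4.009  35.296] Fbay [-12.127   6.747  35.296] Mbay [ 2.44   4.902 -0.161] gap 38.87924699873541
seat in bay [ 1.025 -0.123  0.343] yaw 0.1480437340481949 tilt -1.5200190367773831 roll 0.10692336347471866
[0.0, 0.0, 0.0, 0.0] delta [-2.021 -0.269 -0.088] rot [ 0.004 -0.026 -0.003] P [559.991 -44.461  78.08 ]
9.05 [562.012 -44.192  78.168] [-0.02  -0.109  0.994 -0.001] [-13.286   4.009  35.296] 38.87924699873541
scene scale 8 origin [220, 150]
tcp proj [[270.012 202.76 ]]
top scale 7.111111111111111 origin [200, 150]
tcp proj [[239.451 175.883]]
```

View pics/scene8.png

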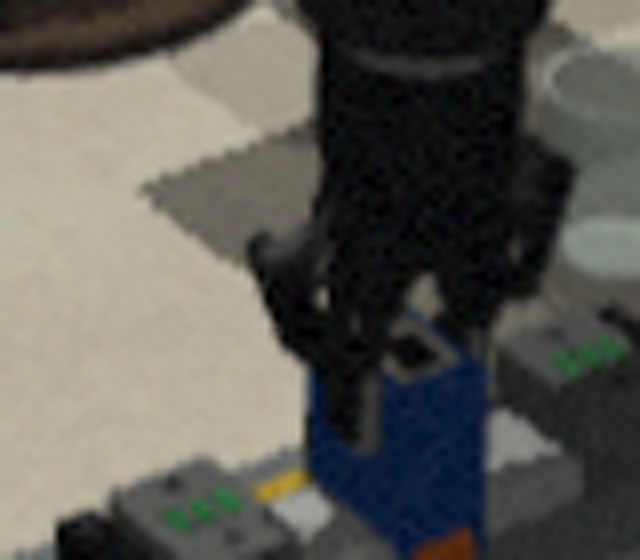

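>>> {"name": "step_arm", "arguments": {
  "deltas": [
    [[-1,0,0.5,0.002,-0.015,0,1],[-1.5,0,0.5,0.004,-0.026,0,1],[-1.5,0,0.5,0.004,-0.026,0,1]]
  ]
}}

```text
time_s: 9.4
tcp_pos: [560.0, -44.2, 78.5]
orientation: [-0.004, -0.108, 0.994, 0.0]
wrist_force: [0.1, 1.2, -5.3]
finger_gap: 38.6
```

```bash
python3 kin.py 0 0 0 0
```

```text
t 9.4 tcp [560.018 -44.16   78.537] F [ 0.085  1.238 -5.255] Fbay [ 0.347  1.192 -5.255] Mbay [ 0.301 -0.176  0.049] gap 38.59944201108058
seat in bay [0.255 0.297 0.418] yaw 0.1137508443671213 tilt 0.24763212810799481 roll 0.03947128922954791
[0.0, 0.0, 0.0, 0.0] delta [-0.027 -0.301 -0.457] rot [-0.002  0.004 -0.002] P [559.991 -44.461  78.08 ]
```

The wrist sees a 5 N downward pull at zero offset, more than the module's weight, so the clip appears to be holding. I'll release partway, rise, and look.

>>> {"name": "step_arm", "arguments": {
  "deltas": [
    [[0,0,0,0,0,0,0.3],[0,0,0,0,0,0,0.3],[0,0,0,0,0,0,0.3]]
  ]
}}

```text
time_s: 9.65
tcp_pos: [560.7, -44.1, 78.9]
orientation: [-0.004, -0.108, 0.994, 0.0]
wrist_force: [-0.5, -0.4, 0.5]
finger_gap: 59.5
```

>>> {"name": "step_arm", "arguments": {
  "deltas": [
    [[0,0,20,0,0,0,0.3],[0,0,50,0,0,0,0.3],[-30,-5,75,0,0,0,0.6],[-65,-15,85,0,0,0,1],[-100,-30,90,0,0,0,1]]
  ]
}}

```text
time_s: 10.07
tcp_pos: [461.5, -73.8, 170.7]
orientation: [-0.002, -0.109, 0.994, 0.0]
wrist_force: [-0.2, 0.8, -0.3]
finger_gap: 24.2
```

```bash
python3 kin.py; python3 snap.py 9 190 150 330 260 170 120 310 240
```

```text
t 10.0667 tcp [461.488 -73.782 170.674] F [-0.196  0.776 -0.323] Fbay [-0.026  0.8   -0.323] Mbay [-0.088  0.045  0.034] gap 24.23771908245892
seat in bay [-102.145   -7.693   92.514] yaw 0.18675189390836994 tilt 0.5161316452180347 roll -0.0017369050385260471
10.0667 [461.488 -73.782 170.674] [-0.002 -0.109  0.994  0.   ] [-0.196  0.776 -0.323] 24.23771908245892
scene scale 4.571428571428571 origin [190, 150]
tcp proj [[248.43  162.968]]
top scale 4.571428571428571 origin [170, 120]
tcp proj [[248.28  205.956]]
```

View pics/scene9.png

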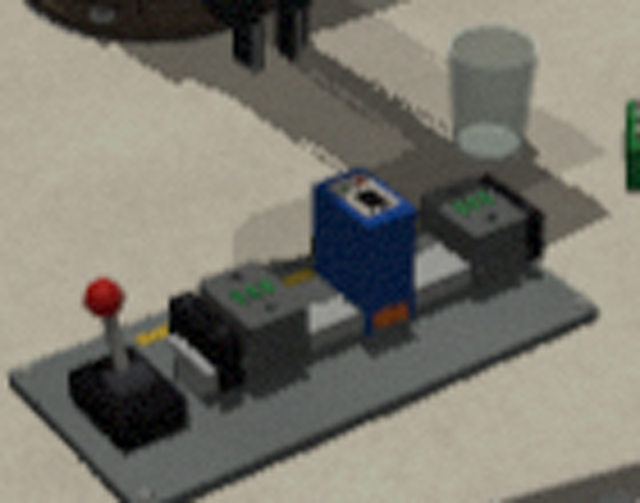

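View pics/top9.png

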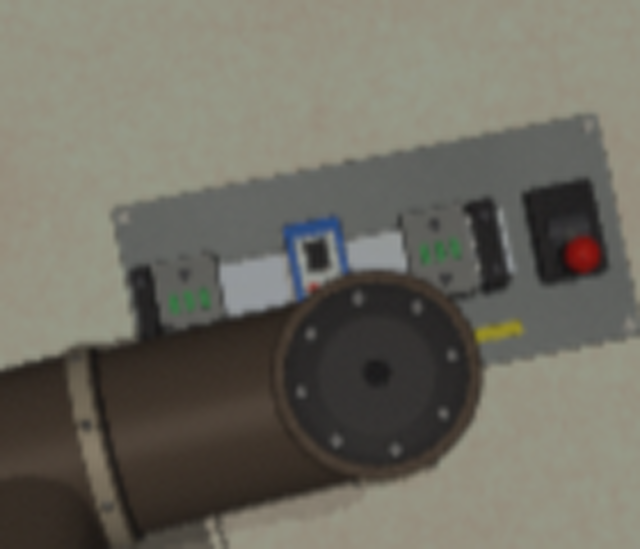

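The pictures show the module upright and flush in the bay with the clip at the far edge. Next are the lever approach and a seat-height check.

```bash
cat > lev.py <<'E'
from kin import *
s,M,P=now();print(s['time_s'],"tcp bay",B.T@(P-BAY),"F bay",B.T@s['wrist_force'],"gap",s['finger_gap'],"toolz",M[:,2])
a=list(map(float,sys.argv[1:]))
for i in range(0,len(a),3): print(a[i:i+3],"delta",BAY+B@np.array(a[i:i+3])-P)
E
python3 lev.py -75 -182 70 -75 -182 37 6 -182 37
python3 - <<'E'
from kin import *
for n in("top","scene"):
    z=np.load(n+"9.npz");p,d=z["p"],z["d"];yy,xx=np.mgrid[:384,:512]
    O=pts(n,np.c_[xx.ravel(),yy.ravel()],d.ravel());Q=(O-BAY)@B
    k=(d.ravel()>0)&(abs(Q[:,0])<25)&(abs(Q[:,1])<16)&(Q[:,2]>60)&(Q[:,2]<85);q=Q[k]
    if len(q)>5:
        A=np.c_[q[:,:2],np.ones(len(q))];c=np.linalg.lstsq(A,q[:,2],rcond=None)[0];print(n,len(q),"mean z",q[:,2].mean(),"slopes deg",np.degrees(c[:2]),"x",q[:,0].min(),q[:,0].max())
    hsv=cv2.cvtColor(p,cv2.COLOR_RGB2HSV).astype(int).reshape(-1,3)
    rd=((hsv[:,0]<8)|(hsv[:,0]>172))&(hsv[:,1]>150)&(abs(Q[:,1]+182)<40)&(Q[:,2]>10)
    print(" knob surface med bay",np.median(Q[rd],axis=0),rd.sum())
E
```

```text
10.1667 tcp bay [-97.884  -8.196 130.291] F bay [ 1.709 -0.225 -0.489] gap 8.877675044954376 toolz [-0.006  0.001 -1.   ]
[-75.0, -182.0, 70.0] delta [  59.384 -164.939  -60.291]
[-75.0, -182.0, 37.0] delta [  59.384 -164.939  -93.291]
[6.0, -182.0, 37.0] delta [ 138.525 -147.684  -93.291]
top 113 mean z 73.07624549299119 slopes deg [-2.482 -0.882] x -15.884969773662243 24.721765377311595
 knob surface med bay [ -24.942 -181.022   57.375] 51
scene 96 mean z 70.78939462663234 slopes deg [0.123 2.455] x -24.598821784107162 24.940017525256934
 knob surface med bay [ -13.862 -186.473   55.85 ] 46
```

>>> {"name": "step_arm", "arguments": {
  "deltas": [
    [[13,-36,0,0,0,0,1],[26,-72,-5,0,0,0,1],[38,-108,-20,0,0,0,1],[50,-140,-40,0,0,0,1],[59,-165,-60,0,0,0,1]]
  ]
}}

```text
time_s: 10.58
tcp_pos: [518.0, -242.8, 110.0]
orientation: [-0.002, -0.108, 0.994, 0.0]
wrist_force: [0.7, -0.5, 1.1]
finger_gap: -0.2
```

>>> {"name": "step_arm", "arguments": {
  "deltas": [
    [[0,0,-15,0,0,0,1],[0,0,-33,0,0,0,1],[0,0,-33,0,0,0,1]]
  ]
}}

```text
time_s: 10.83
tcp_pos: [516.0, -243.2, 73.2]
orientation: [-0.004, -0.107, 0.994, 0.001]
wrist_force: [-0.6, -0.2, -0.5]
finger_gap: -0.1
```

```bash
python3 lev.py -45 -182 37 6 -182 37; python3 snap.py 10 170 130 290 250 220 120 340 240
```

```text
10.8333 tcp bay [ -76.184 -184.857   33.22 ] F bay [-0.614 -0.116 -0.503] gap -0.08323000066193391 toolz [-0.009  0.001 -1.   ]
[-45.0, -182.0, 37.0] delta [29.86   9.435  3.78 ]
[6.0, -182.0, 37.0] delta [79.689 20.299  3.78 ]
10.8333 [ 516.045 -243.243   73.22 ] [-0.004 -0.107  0.994  0.001] [-0.576 -0.244 -0.503] -0.08323000066193391
scene scale 4.666666666666667 origin [170, 130]
tcp proj [[202.694 210.498]]
top scale 4.666666666666667 origin [220, 120]
tcp proj [[300.132 191.329]]
```

View pics/scene10.png

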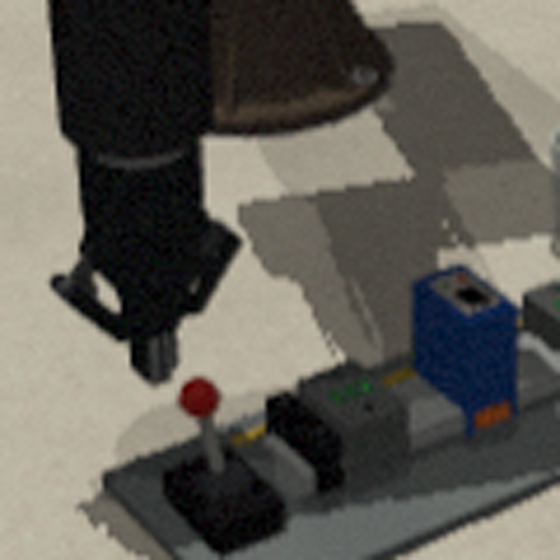

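The closed fingers are behind the knob on the stripe side, so I'll push towards +x.

>>> {"name": "step_arm", "arguments": {
  "deltas": [
    [[12,4,3,0,0,0,1],[24,8,4,0,0,0,1],[34,10,4,0,0,0,1],[44,12,4,0,0,0,1],[54,14,4,0,0,0,1]]
  ]
}}

```text
time_s: 11.35
tcp_pos: [573.4, -228.5, 81.4]
orientation: [-0.002, -0.108, 0.994, -0.0]
wrist_force: [-1.6, -1.1, 1.5]
finger_gap: 0.1
```

>>> {"name": "step_arm", "arguments": {
  "deltas": [
    [[8,2,0,0,0,0,1],[15,3,0,0,0,0,1],[21,5,0,0,0,0,1],[25,6,0,0,0,0,1],[25,6,0,0,0,0,1]]
  ]
}}

```text
time_s: 11.77
tcp_pos: [596.7, -222.6, 80.7]
orientation: [-0.004, -0.108, 0.994, 0.0]
wrist_force: [-5.8, -1.3, 2.2]
finger_gap: 0.1
```

```bash
python3 lev.py 8 -182 37; python3 snap.py 11 170 130 290 250 220 120 340 240
```

```text
11.7667 tcp bay [   6.998 -181.916   40.731] F bay [-5.98   0.002  2.248] gap 0.132612551500412 toolz [-0.009 -0.001 -1.   ]
[8.0, -182.0, 37.0] delta [ 0.997  0.131 -3.731]
11.7667 [ 596.691 -222.649   80.731] [-0.004 -0.108  0.994  0.   ] [-5.843 -1.273  2.248] 0.132612551500412
scene scale 4.666666666666667 origin [170, 130]
tcp proj [[217.787 221.728]]
top scale 4.666666666666667 origin [220, 120]
tcp proj [[294.442 166.351]]
```

View pics/scene11.png

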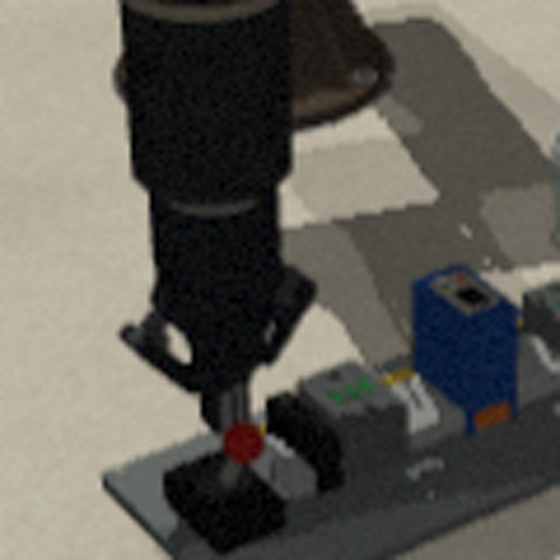

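>>> {"name": "step_arm", "arguments": {
  "deltas": [
    [[1.5,0.3,0,0,0,0,1],[3,0.6,0,0,0,0,1],[3,0.6,0,0,0,0,1]]
  ]
}}

```text
time_s: 12.12
tcp_pos: [596.8, -222.6, 80.5]
orientation: [-0.007, -0.108, 0.994, 0.001]
wrist_force: [-9.4, -2.3, 5.7]
finger_gap: 0.3
```

```bash
python3 lev.py -60 -182 37
```

```text
12.1167 tcp bay [   7.102 -181.918   40.499] F bay [-9.664 -0.271  5.691] gap 0.2805909224009415 toolz [-0.013 -0.    -1.   ]
[-60.0, -182.0, 37.0] delta [-65.544 -14.375  -3.499]
```

The lever is against its stop: force rises to 9.7 N with no motion. I'll back off, rise clear, and check both.

>>> {"name": "step_arm", "arguments": {
  "deltas": [
    [[-12,-3,0,0,0,0,1],[-35,-8,5,0,0,0,1],[-65,-14,25,0,0,0,1],[-95,-30,55,0,0,0,1],[-120,-55,75,0,0,0,1]]
  ]
}}

```text
time_s: 12.53
tcp_pos: [477.5, -275.5, 155.6]
orientation: [-0.006, -0.109, 0.994, 0.0]
wrist_force: [1.0, -0.9, 0.8]
finger_gap: -0.1
```

>>> {"name": "step_arm", "arguments": {
  "deltas": [
    [[-10,-35,15,0,0,0,1],[-20,-70,30,0,0,0,1],[-30,-105,35,0,0,0,1],[-40,-140,40,0,0,0,1],[-40,-140,40,0,0,0,1]]
  ]
}}

```text
time_s: 12.95
tcp_pos: [436.6, -420.7, 197.0]
orientation: [-0.005, -0.107, 0.994, -0.001]
wrist_force: [1.2, -0.5, 0.1]
finger_gap: -0.1
```

```bash
python3 snap.py 12 190 150 330 260 170 120 310 240
python3 - <<'E'
from kin import *
for n in("top","scene"):
    z=np.load(n+"12.npz");p,d=z["p"],z["d"];yy,xx=np.mgrid[:384,:512]
    O=pts(n,np.c_[xx.ravel(),yy.ravel()],d.ravel());Q=(O-BAY)@B
    k=(d.ravel()>0)&(abs(Q[:,0])<30)&(abs(Q[:,1])<18)&(Q[:,2]>62)&(Q[:,2]<82);q=Q[k]
    A=np.c_[q[:,:2],np.ones(len(q))];c=np.linalg.lstsq(A,q[:,2],rcond=None)[0];print(n,len(q),"mean z",np.median(q[:,2]),"slopes deg",np.degrees(c[:2]),"ctr",q.mean(0))
    hsv=cv2.cvtColor(p,cv2.COLOR_RGB2HSV).astype(int).reshape(-1,3)
    rd=((hsv[:,0]<8)|(hsv[:,0]>172))&(hsv[:,1]>150)&(abs(Q[:,1]+182)<40)&(Q[:,2]>10)
    uv=np.array([xx.ravel()[rd].mean(),yy.ravel()[rd].mean()]);print(" knob",uv,(plane(n,[uv],87)-BAY)@B)
E
```

```text
12.95 [ 436.591 -420.653  196.97 ] [-0.005 -0.107  0.994 -0.001] [ 1.185 -0.455  0.135] -0.07902369411540537
scene scale 4.571428571428571 origin [190, 150]
tcp proj [[132.583 173.941]]
top scale 4.571428571428571 origin [170, 120]
tcp proj [[364.081 216.268]]
top 213 mean z 72.9011647166601 slopes deg [1.035 2.369] ctr [-0.422  0.202 72.715]
 knob [293.683 160.098] [[  26.861 -182.716   47.   ]]
scene 130 mean z 70.74973877150097 slopes deg [0.046 2.448] ctr [ 3.529 -2.597 70.478]
 knob [220.738 216.574] [[  -2.166 -166.213   47.   ]]
```

View pics/scene12.png

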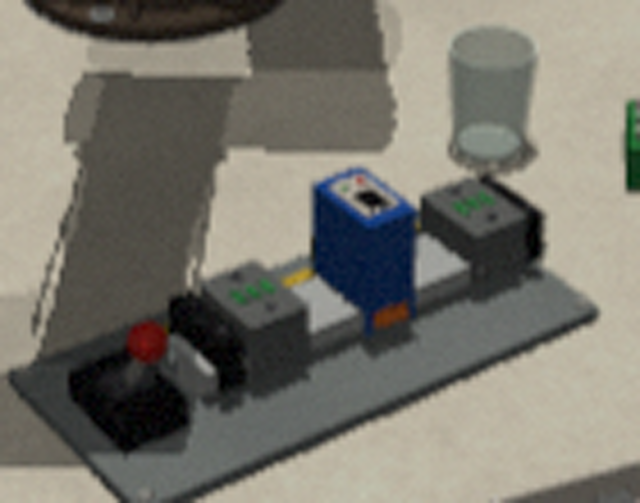

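View pics/top12.png

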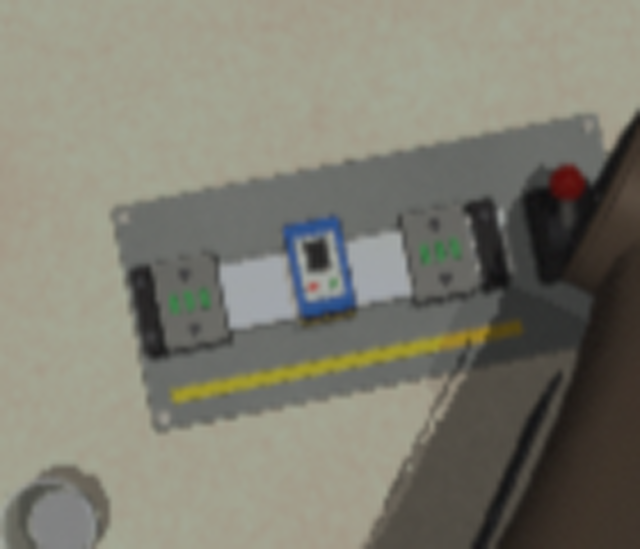

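Run:
```python
from kin import *
for n in("top","scene"):
    z=np.load(n+"12.npz");p,d=z["p"],z["d"];yy,xx=np.mgrid[:384,:512]
    O=pts(n,np.c_[xx.ravel(),yy.ravel()],d.ravel());Q=(O-BAY)@B
    for nm,k in(("mod",(abs(Q[:,0]-1)<24)&(abs(Q[:,1])<13)&(Q[:,2]>62)&(Q[:,2]<82)),("flange",(abs(Q[:,0])<18)&(abs(Q[:,1])<50)&(abs(Q[:,1])>26)&(abs(Q[:,2])<5)),("blkL",(abs(Q[:,0])<18)&(abs(Q[:,1]-92)<15)&(abs(Q[:,2]-28)<5))):
        q=Q[k&(d.ravel()>0)]
        if len(q)<8: print(n,nm,len(q));continue
        A=np.c_[q[:,:2]-q[:,:2].mean(0),np.ones(len(q))];c,res,_,_=np.linalg.lstsq(A,q[:,2],rcond=None);sg=np.sqrt(res[0]/len(q));cov=np.linalg.inv(A.T@A)
        print(n,nm,len(q),"z",c[2],"slopes",np.degrees(c[:2]),"+-",np.degrees(sg*np.sqrt(np.diag(cov))[:2]),"rms",sg)
s=r.get_state();print(s["time_s"],s["wrist_force"])
```

```text
top mod 122 z 72.76544881504422 slopes [2.079 2.112] +- [1.256 2.258] rms 3.2878795894711716
top flange 130 z -0.16102863564837414 slopes [0.598 0.22 ] +- [1.268 0.34 ] rms 2.637291531121247
top blkL 89 z 27.83720947074069 slopes [0.37  0.445] +- [1.243 1.512] rms 2.136445522595251
scene mod 73 z 71.23596007352137 slopes [-0.118 -0.976] +- [0.879 1.548] rms 1.756229137762384
scene flange 46 z -1.4194131891985204 slopes [0.116 0.228] +- [1.53  0.518] rms 1.7669454855297273
scene blkL 56 z 26.93940154015446 slopes [ 0.027 -0.436] +- [1.399 1.743] rms 1.872654534960499
13.05 [0.354 0.912 0.406]
```

```bash
python3 -c "
from cell import r
print(r.close_job())"
```

```text
the job is handed in; nothing more can be done
None
```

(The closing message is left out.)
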